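Count to the third gap and push the jar home

ROBOT

A 7-joint arm with a two-finger parallel gripper is mounted at the origin on the work surface. World frame = base frame: x ahead of the robot, y to its left, z up, the work surface at z = 0. Lengths are in m, angles in rad, forces in N, time in s.
With the tool pointing down it reaches from about 0.4 to 0.9 m from the base axis. Payload 5.5 kg.
Tool frame: the origin (TCP) lies midway between the tips of the shut fingers; the grasp point (between the pads) lies 19 mm behind it (manip.grip_depth is the distance from the TCP to the grasp point, in m); z points along the fingers, x is the direction in which the jaws open and shut, and the axes are right-handed (so a half turn about z gives the same grasp; the last joint's range is limited). The gripper opens to 92 mm and grips with 3 to 60 N. Pads are 19 mm wide; open, the fingers measure 130 mm over their backs; the gripper's body (75 mm by 190 mm) begins 47 mm behind the grasp point.
Start: joints at [-1.044, 0.501, -0.427, 1.55, 0.221, 1.138, -0.21], TCP at [0.169, 0.628, 0.227] pointing down, gripper open.
Joint ranges: [-2.88, 2.88], [-0.31, 2.03], [-1.54, 1.56], [0.2, 2.42], [-1.41, 4.55], [0.19, 2.02], [-2.57, 2.57]. Speed limits (rad/s): [2.57, 2.57, 3.14, 3.14, 3.14, 3.14, 3.14].

INTERFACE

Orientations are given as a unit quaternion [x, y, z, w].
In Python, from bench import manip, effector, viewer gives the robot as it stands. Calls block until the motion is done:
- manip.move_pose(position, orientation): joint-space move of the TCP to a pose.
- manip.servo_line(position, ori=None, vel=0.15): straight line of the TCP; ori=None keeps the orientation; vel is the mean speed in m/s.
- manip.movej(angles): joint-space move.
- effector.open_jaws() and effector.close(f_grip=None): open the fingers fully, or close them until they stop; f_grip is the grip in N (None keeps the last).
- manip.sleep(seconds).
- manip.solve_ik(position, orientation): joint angles nearest the present ones, or None.
- viewer.get_image(name): name is "scene" or "top"; returns the picture (400x640x3 uint8, red, green, blue); there is no depth.
- viewer.get_calibration(name): a dict with "vfov" (degrees; the focal length in pixels is half the picture's height over the tangent of half this angle, whatever the lens; pixels are square), "cx", "cy" (the principal point, pixels), "eye" and "attitude" of the camera in the world. Camera axes: x right, y down, z forward; pixel columns grow to the right and rows downward; lengths in m; the calibration is good to about 2 mm. A picture is of the moment at which its call begins. get_calibration takes no time and is no camera call.
A pose or a line that the arm cannot do raises manip.PlanningError and nothing moves.
- manip.hand_in(): hands the job in, once; it reports no verdict.
Readings, each from a call of its own:
- manip.current_clock(): time.
- manip.current_q(): joint angles.
- manip.current_joint_velocities(): joint speeds.
- manip.current_tau(): joint torques, N m.
- manip.current_tool_pos(): TCP position.
- manip.current_tcp_rot(): TCP orientation.
- manip.current_force(): force on the tool from outside, world axes, zero at the start.
- manip.current_wrist_torque(): the same for the moment, N m.
- manip.current_finger_gap(): finger opening in m.
Only numpy, scipy, OpenCV 4.12 (cv2) and the standard library are available. Lean on these libraries where they do the work, as an engineer would, in place of code of your own. Each camera call takes 0.05 s, during which the arm holds its last target.

TASK

Count off the gaps of the wooden jar rack with a fingertip: starting from the end where the colander stands, run it along the top of the back rail, touching the rail over the first, second and third gaps in turn, and stop there without touching the rail over the others. Then push the small clear jar that stands in front of the rack across the counter into that third gap, until it is home against the back. Only push it, gently: do not pinch, lift or tip it, and leave everything else where it stands.

Things in the scene. Friction and masses are not known exactly. Their poses are not given: they have to be found in the camera images.
- rack: a bamboo jar rack fixed to the counter, 365 wide (y), without a floor. Origin on the counter under the back board; x from the open mouths (towards the robot) to the back, y along the rail, z up. Seven dividers, 40 high (28 at the front tips), reach out to x = -95 and leave six gaps, a to f, 54 clear, centred at y = +147.5, +88.5, +29.5, -29.5, -88.5, -147.5. The back's front face is at x = -6
- rail_a: the length of the rack's back rail over gap a (the gap at the rack's +y end), 28 along y, 16 across; origin at the middle of its level top face, 70 above the counter and at x = +2 in the rack's frame. The rail runs on level and flush, alike to look at, across all six gaps
- rail_b: the length of the rack's back rail over gap b (second from +y), 28 along y, 16 across; origin at the middle of its level top face, 70 above the counter and at x = +2 in the rack's frame. The rail runs on level and flush, alike to look at, across all six gaps
- rail_c: the length of the rack's back rail over gap c (third from +y: the gap to fill if the colander stands at the +y end), 28 along y, 16 across; origin at the middle of its level top face, 70 above the counter and at x = +2 in the rack's frame. The rail runs on level and flush, alike to look at, across all six gaps
- rail_d: the length of the rack's back rail over gap d (third from -y: the gap to fill if the colander stands at the -y end), 28 along y, 16 across; origin at the middle of its level top face, 70 above the counter and at x = +2 in the rack's frame. The rail runs on level and flush, alike to look at, across all six gaps
- rail_e: the length of the rack's back rail over gap e (second from -y), 28 along y, 16 across; origin at the middle of its level top face, 70 above the counter and at x = +2 in the rack's frame. The rail runs on level and flush, alike to look at, across all six gaps
- rail_f: the length of the rack's back rail over gap f (the gap at the rack's -y end), 28 along y, 16 across; origin at the middle of its level top face, 70 above the counter and at x = +2 in the rack's frame. The rail runs on level and flush, alike to look at, across all six gaps
- jar: the small clear glass jar with a steel twist lid: a straight cylinder 46 across (lid 44) and 72 high, 120 to 225 g, standing loose on the counter in front of the rack. Origin at the centre of its underside, z up. Home, its origin is at x = -29 in the rack's frame. It slides under 0.5 to 2.5 N and stays upright if pushed below half its height
- squat_jar1: a low clear glass jar with a white twist lid, 48 across and 44 high, standing inside the rack's gap b (the second from the +y end). Origin at the centre of its underside; a bystander
- squat_jar2: a low clear glass jar with a white twist lid, 48 across and 44 high, standing inside the rack's gap e (the second from the -y end). Origin at the centre of its underside; a bystander
- big_jar: a large clear glass jar with a steel twist lid, 84 across and 130 high, behind the rack. Origin at the centre of its underside; a bystander
- colander: a plastic colander, a bowl full of holes, 208 across the rim (244 over its two ears) and 94 high, standing on the counter beyond one end of the rack. It marks the end to count from: it may stand at the +y or at the -y end. Origin at the centre of its underside; a bystander
- pot_lid: a stainless pot lid with a black knob, 200 across and 58 high, lying on the counter beyond the other end of the rack. Origin at the centre of its underside; a bystander
- rice_paddle: a wooden rice paddle lying flat, 219 long, 64 wide and 8 thick, its length roughly along y, in front and to one side of the rack. Origin at the centre of its underside; a bystander
- mug: a white mug, 76 across and 85 high, in front and to the other side of the rack. Origin at the centre of its underside; a bystander
- vinegar: an amber glass bottle with a label and white cap, 60 across and 200 high, behind the rack. Origin at the centre of its underside; a bystander
Things that resemble listed ones, but are neither listed nor needed, are in the scene too. Leave any blue or orange look-alike of the jar alone.

How it is judged:
On the way, in this order (a step that is already met when the one before it is completed fails the run):
1. a fingertip touches the rail over the first gap from the colander's end, the jar not yet moved (((y of colander in the frame of rack above 0 m and contact force between the fingers and rail_a above 0.3 N) or (y of colander in the frame of rack below 0 m and contact force between the fingers and rail_f above 0.3 N)) and distance of jar from where it was at the start of the episode below 0.02 m), for 0.1 s.
2. then over the second gap (((y of colander in the frame of rack above 0 m and contact force between the fingers and rail_b above 0.3 N) or (y of colander in the frame of rack below 0 m and contact force between the fingers and rail_e above 0.3 N)) and distance of jar from where it was at the start of the episode below 0.02 m), for 0.1 s.
3. then over the third gap (((y of colander in the frame of rack above 0 m and contact force between the fingers and rail_c above 0.3 N) or (y of colander in the frame of rack below 0 m and contact force between the fingers and rail_d above 0.3 N)) and distance of jar from where it was at the start of the episode below 0.02 m), for 0.1 s.
4. the jar is pushed home in the third gap (((y of colander in the frame of rack above 0 m and y of jar in the frame of rack between 0.0215 and 0.0375 m) or (y of colander in the frame of rack below 0 m and y of jar in the frame of rack between -0.0375 and -0.0215 m)) and x of jar in the frame of rack between -0.037 and 0 m and angle between jar's own z axis and vertical below 0.1 rad and height (world z) of jar below 0.004 m), for 0.2 s.
At the end, for the whole second after the job is handed in: The small jar stands upright (within 0.1 rad) on the counter in the third gap from the colander's end, within 8 mm of its centre line and within 8 mm of touching the back board, at rest (all of step 4 and linear speed of jar below 0.02 m/s).
It fails at once if the rail is touched over a gap past the third ((y of colander in the frame of rack above 0 m and contact force between the fingers and rail_d above 0.5 N) or (y of colander in the frame of rack above 0 m and contact force between the fingers and rail_e above 0.5 N) or (y of colander in the frame of rack above 0 m and contact force between the fingers and rail_f above 0.5 N) or (y of colander in the frame of rack below 0 m and contact force between the fingers and rail_a above 0.5 N) or (y of colander in the frame of rack below 0 m and contact force between the fingers and rail_b above 0.5 N) or (y of colander in the frame of rack below 0 m and contact force between the fingers and rail_c above 0.5 N)).
It fails at once if the jar is lifted or tipped (height (world z) of jar above 0.012 m or angle between jar's own z axis and vertical above 0.3 rad).
It fails at once if the jar is pinched or shoved hard (over 30 N) (contact force between the fingers and jar above 30 N).
It fails at once if a bystander is disturbed (moved more than 15 mm) (distance of any of squat_jar1, squat_jar2, big_jar, colander, pot_lid, rice_paddle, mug, vinegar from where it was at the start of the episode above 0.015 m).
It also fails if it takes over 61 s, if anything falls off the work surface, if the arm or the gripper's body presses on something with over 40 N, if the wrist force passes 120 N, or if a joint passes its speed limit or range.

## Working session

There is one attempt and no reset: what is moved stays moved. The work goes in short steps, each a Python script; the robot and the scene stay as the last script left them, time stands still between calls to the robot, and variables do not carry over. Pictures are saved under pics/ and viewed, and the job is handed in when it is done.

```bash
ls; mkdir -p pics; python3 - <<'E'
from bench import manip, effector, viewer
import cv2
for n in ("scene","top"):
    im=viewer.get_image(n); cv2.imwrite(f"pics/{n}0.png",im[:,:,::-1]); print(n,viewer.get_calibration(n))
print(manip.current_clock(),manip.current_tool_pos(),manip.current_tcp_rot(),manip.current_finger_gap())
E
```

```text
pics
scene {'vfov': 46.1762811547667, 'cx': 322.29166976887143, 'cy': 194.5214115369588, 'eye': array([ 1.27727028, -0.66385231,  0.74968167]), 'attitude': array([ 0.80983902,  0.35150174, -0.18780478, -0.43050743])}
top {'vfov': 52.09214486756662, 'cx': 319.9067281241322, 'cy': 203.29481446279615, 'eye': array([0.4256879 , 0.01242319, 1.11559455]), 'attitude': array([ 0.70592794, -0.7047183 ,  0.05177063, -0.04855582])}
0.1 [0.16935114 0.62688678 0.22577923] [ 7.93938923e-01  6.07996875e-01 -7.22204873e-04  5.14559207e-04] 0.09192542955199129
```

View pics/scene0.png

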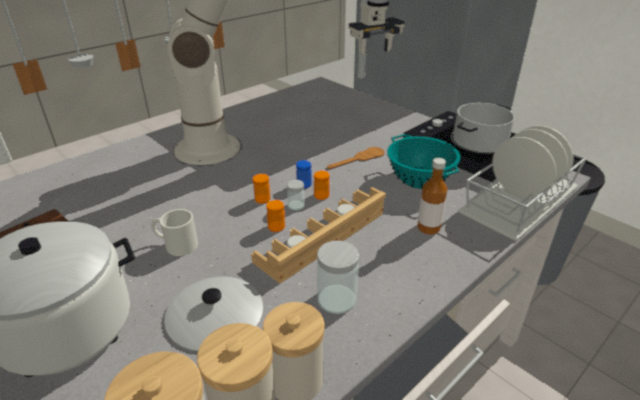

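View pics/top0.png

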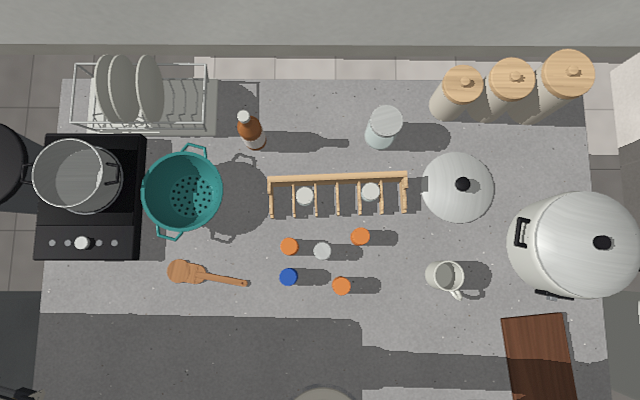

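```bash
python3 - <<'E'
import cv2
a=cv2.imread("pics/top0.png")[160:300,250:430]; cv2.imwrite("pics/topc.png",cv2.resize(a,None,fx=4.3,fy=4.2,interpolation=cv2.INTER_CUBIC))
a=cv2.imread("pics/scene0.png")[145:285,235:405]; cv2.imwrite("pics/scenec.png",cv2.resize(a,None,fx=4.2,fy=4.2,interpolation=cv2.INTER_CUBIC))
E
```

```text
(no output)
```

View pics/topc.png

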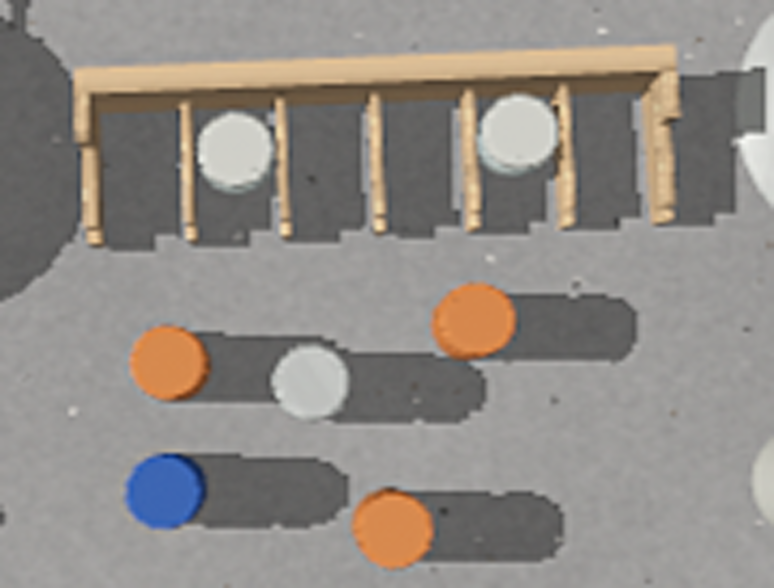

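View pics/scenec.png

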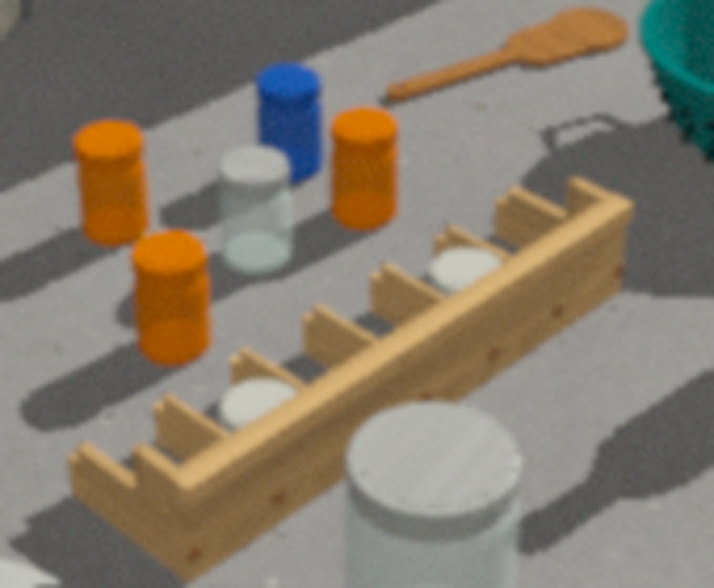

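```bash
cat > h.py <<'E'
import numpy as np, cv2
from scipy.spatial.transform import Rotation as R
from bench import manip, effector, viewer
def ray(n,uv):
    c=viewer.get_calibration(n); f=200/np.tan(np.radians(c['vfov'])/2)
    uv=np.atleast_2d(uv).astype(float)
    d=np.c_[(uv[:,0]-c['cx'])/f,(uv[:,1]-c['cy'])/f,np.ones(len(uv))]
    return c['eye'],R.from_quat(c['attitude']).apply(d)
def on_plane(n,uv,z):
    e,d=ray(n,uv); return e+d*((z-e[2])/d[:,2])[:,None]
def proj(n,P):
    c=viewer.get_calibration(n); f=200/np.tan(np.radians(c['vfov'])/2)
    q=R.from_quat(c['attitude']).inv().apply(np.atleast_2d(P)-c['eye'])
    return np.c_[q[:,0]/q[:,2]*f+c['cx'],q[:,1]/q[:,2]*f+c['cy']]
E
python3 - <<'E'
from h import *
im=cv2.imread("pics/top0.png"); hsv=cv2.cvtColor(im,cv2.COLOR_BGR2HSV)
for r in range(168,192,2): print(r,[tuple(int(v) for v in hsv[r,c]) for c in (275,304,338,371,402)])
m=((hsv[:,:,0]<25)&(hsv[:,:,1]>60)&(hsv[:,:,2]>165)).astype(np.uint8); m[:165]=0;m[190:]=0;m[:,:262]=0;m[:,415:]=0
# per-column edges at gap columns
top=[];bot=[]
for c in range(270,405):
    r=np.where(m[:,c])[0]
    if len(r)>=4: top.append((c,r.min()-.5)); 
for c in list(range(277,288))+list(range(300,310))+list(range(320,333))+list(range(343,354))+list(range(366,376))+list(range(388,396)):
    r=np.where(m[:,c])[0]; bot.append((c,r.max()+.5))
for r in range(172,182): 
    c=np.where(m[r])[0]; print(r,c.min() if len(c) else None,c.max() if len(c) else None)
pt=np.polyfit(*np.array(top).T,1);pb=np.polyfit(*np.array(bot).T,1);print(pt,pb)
for p in (pt,pb): print(on_plane("top",[[c,np.polyval(p,c)] for c in (268.0,338,407.5)],0.07))
# lid
lid=((hsv[:,:,1]<30)&(hsv[:,:,2]>160)).astype(np.uint8)
n,l,s,ce=cv2.connectedComponentsWithStats(lid)
for i in range(1,n):
    if 80<s[i,4]<2000 and 260<ce[i][0]<420 and 160<ce[i][1]<300: print(s[i],ce[i],on_plane("top",ce[i],0.072),on_plane("top",ce[i],0.044))
E
```

```text
168 [(10, 5, 157), (30, 5, 150), (20, 5, 160), (15, 3, 156), (23, 7, 156)]
170 [(20, 5, 155), (15, 3, 160), (15, 6, 162), (120, 2, 156), (12, 23, 169)]
172 [(8, 7, 155), (0, 2, 153), (13, 11, 163), (17, 75, 212), (17, 81, 218)]
174 [(120, 2, 153), (12, 25, 171), (17, 85, 223), (17, 80, 217), (17, 81, 212)]
176 [(17, 82, 221), (18, 82, 219), (18, 80, 216), (17, 83, 208), (17, 87, 199)]
178 [(17, 80, 218), (17, 80, 213), (17, 85, 198), (16, 94, 119), (16, 101, 114)]
180 [(17, 83, 208), (17, 87, 202), (16, 94, 92), (15, 99, 100), (17, 85, 204)]
182 [(16, 100, 99), (15, 93, 102), (16, 97, 113), (18, 31, 149), (17, 88, 189)]
184 [(16, 96, 106), (16, 104, 108), (16, 67, 137), (30, 9, 210), (17, 82, 198)]
186 [(16, 90, 108), (80, 6, 127), (15, 62, 143), (30, 7, 206), (19, 77, 205)]
188 [(120, 3, 96), (26, 8, 212), (15, 79, 167), (26, 9, 207), (18, 81, 208)]
190 [(60, 3, 99), (30, 9, 207), (16, 79, 175), (30, 7, 206), (17, 81, 211)]
172 361 406
173 336 406
174 312 406
175 288 406
176 268 406
177 267 406
178 267 407
179 267 407
180 267 406
181 267 406
[-4.11423276e-02  1.86824224e+02] [-4.464
[... 451 characters left out ...]
5778 0.04890591 0.072     ]] [[0.60021813 0.04988476 0.044     ]]
[300 235  46   9  97] [324.48453608 239.09278351] [[ 0.48290218 -0.0040051   0.072     ]] [[ 0.48443726 -0.00444588  0.044     ]]
[313 242  18  18 240] [321.61666667 250.675     ] [[0.45360601 0.00326903 0.072     ]] [[0.45435506 0.00302342 0.044     ]]
[319 246  48  31 436] [345.00917431 266.17201835] [[ 0.41486516 -0.05574694  0.072     ]] [[ 0.41457478 -0.05757596  0.044     ]]
[366 246  21  19  85] [371.48235294 253.25882353] [[ 0.4472918 -0.12307    0.072    ]] [[ 0.44787144 -0.12670533  0.044     ]]
[257 282  33  35 230] [274.20869565 298.62173913] [[0.33470285 0.12131122 0.072     ]] [[0.33226169 0.12423273 0.044     ]]
```

```bash
cat >> h.py <<'E'
YAW=0.046
O=np.array([0.6452,-0.0368,0.])
RX=np.array([np.cos(YAW),np.sin(YAW),0]);RY=np.array([-np.sin(YAW),np.cos(YAW),0])
def W(x,y,z): return O+x*RX+y*RY+np.array([0,0,z])
def rk(P): d=np.asarray(P)-O; return np.array([d@RX,d@RY,d[2]])
JAR=np.array([0.4536,0.0033,0.])
def overlay(src,n,out,box,s):
    im=cv2.imread(src); x0,y0,x1,y1=box
    im=cv2.resize(im[y0:y1,x0:x1],None,fx=s,fy=s,interpolation=cv2.INTER_CUBIC)
    def L(P,col,closed=True):
        p=(proj(n,P)+.5-[x0,y0])*s; cv2.polylines(im,[np.round(p*8).astype(np.int32)],closed,col,1,cv2.LINE_AA,3)
    L([W(-6,182.5,70)*0+W(-.006,.1825,.07),W(.01,.1825,.07),W(.01,-.1825,.07),W(-.006,-.1825,.07)],(0,0,255))
    for k in range(7):
        y=.177-.059*k
        L([W(-.006,y,.04),W(-.080,y,.04),W(-.095,y,.028),W(-.095,y,0)],(255,0,0),False)
    a=np.linspace(0,2*np.pi,40)
    for z,r,c in ((0,.023,(0,255,0)),(.072,.022,(255,0,255))):
        L([JAR+[r*np.cos(t),r*np.sin(t),z] for t in a],c)
    cv2.imwrite(out,im)
E
python3 - <<'E'
from h import *
overlay("pics/top0.png","top","pics/ot.png",(250,160,430,300),4.2)
overlay("pics/scene0.png","scene","pics/os.png",(235,145,405,285),4.2)
print(rk(JAR))
E
```

```text
[-0.18955337  0.04886807  0.        ]
```

View pics/ot.png

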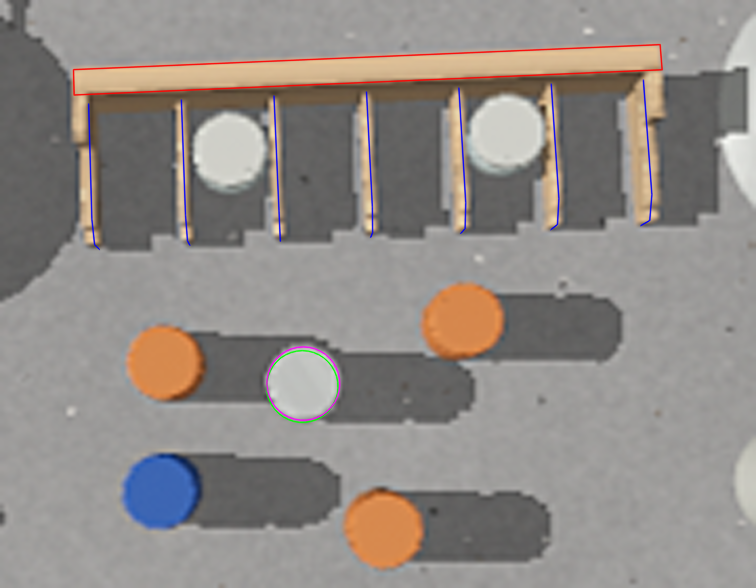

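View pics/os.png

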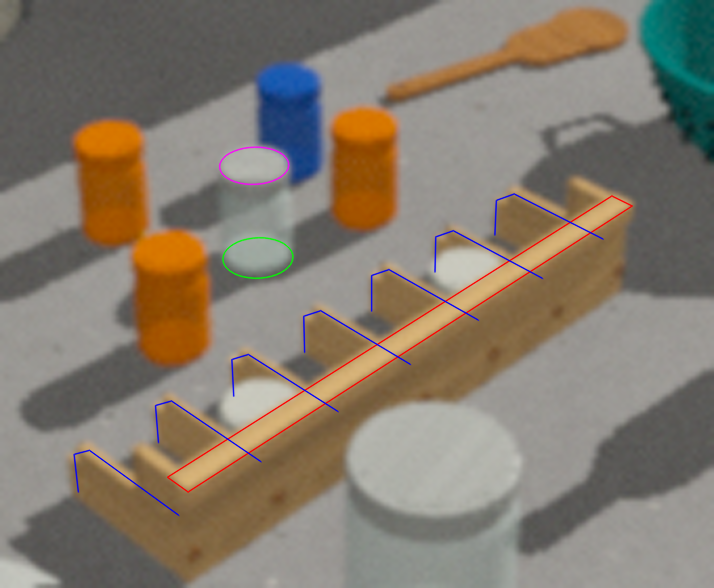

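```bash
cat >> h.py <<'E'
def Q(alpha,tilt=0.):
    # tool x at heading alpha (rad) in the plane, tool z down, tip leading forward by tilt
    r=R.from_quat([np.cos(alpha/2),np.sin(alpha/2),0,0])
    return (R.from_rotvec(-tilt*np.array([np.cos(alpha),np.sin(alpha),0]))*r) if tilt<0 else (R.from_rotvec(tilt*-np.array([np.cos(alpha),np.sin(alpha),0]))*r)
E
python3 - <<'E'
from h import *
print("vin",rk(on_plane("top",[[257,146]],0)[0]),rk(on_plane("top",[[244,116]],.2)[0]),"big",rk(on_plane("top",[[386,120]],.13)[0]))
a=np.pi/2+YAW
q=Q(a).as_quat()
print("z axis tilted:",Q(a,.1).apply([0,0,1]))
for y in (.1475,.0885,.0295):
    print(manip.solve_ik(W(.002,y,.07),q))
print(manip.current_force(),manip.current_clock())
effector.close(10); print(manip.current_clock(),manip.current_finger_gap())
manip.move_pose(W(.002,.1475,.15),q); print(manip.current_clock(),manip.current_tool_pos(),manip.current_force())
im=viewer.get_image("scene"); cv2.imwrite("pics/s1.png",im[:,:,::-1])
E
```

```text
vin [0.11220329 0.21618925 0.        ] [0.12651361 0.21663702 0.2       ] big [ 0.12706333 -0.12660832  0.13      ]
z axis tilted: [ 0.09972781  0.00459072 -0.99500417]
[-0.04462071  0.65383331 -0.23360649  1.66524421  0.18941623  0.84473051
  1.25889456]
[ 0.02639653  0.64406915 -0.20497305  1.6789057   0.16553507  0.83559714
  1.36686613]
[ 0.0871311   0.641481   -0.16242403  1.67825807  0.13120834  0.83249243
  1.48479613]
[ 0.56079541  0.31559983 -0.60383649] 0.1
1.5333 0.0005192804129830675
4.025 [0.6401534  0.1123682  0.15014893] [-0.32068629  0.10518732 -0.37647703]
```

View pics/s1.png

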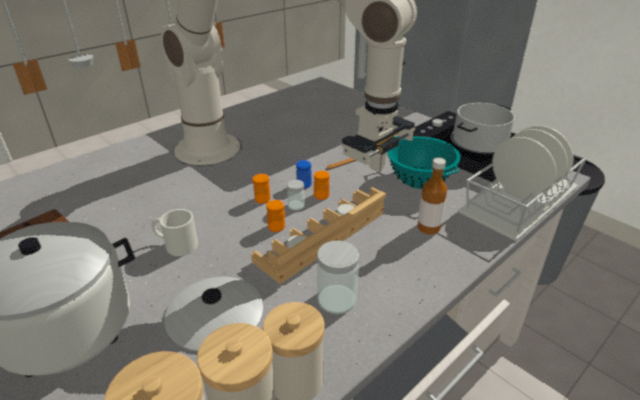

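```bash
cat >> h.py <<'E'
def F(n=3):
    return np.mean([manip.current_force() for _ in range(n)],axis=0)
E
python3 - <<'E'
from h import *
manip.servo_line(W(.002,.1475,.078),vel=.08)
f0=F(); t=manip.current_clock(); print(f0,t,F(),manip.current_clock())
z=.0755
while z>.064:
    manip.servo_line(W(.002,.1475,z),vel=.02)
    d=F()-f0; print(round(z,4),manip.current_tool_pos()[2],d.round(2),round(manip.current_clock(),2))
    if d[2]>2.5: break
    z-=.001
np.save("f0.npy",f0)
E
```

```text
[-0.30054016 -0.134885   -0.2734079 ] 5.125 [-0.30054016 -0.134885   -0.2734079 ] 5.125
0.0755 0.07573479176241207 [ 0.47 -0.75  0.28] 5.4
0.0745 0.07448662397978975 [ 0.1  -0.1  -0.38] 5.65
0.0735 0.07338369271884207 [ 0.68 -0.88  0.23] 5.9
0.0725 0.07238873913545871 [-0.17  0.87 -0.37] 6.15
0.0715 0.07139246280359367 [-0.14 -0.17  1.12] 6.4
0.0705 0.07045736940215942 [-0.27 -0.17  0.04] 6.65
0.0695 0.07039180137207333 [-2.43 -0.03  6.11] 6.9
```

```bash
python3 - <<'E'
from h import *
f0=np.load("f0.npy"); manip.sleep(.2); d=F()-f0; print("a",d.round(2),manip.current_tool_pos())
z=.0695
for y in (.1275,.108,.0885,.069,.049,.0295):
    manip.servo_line(W(.002,y,z),vel=.04)
    if y in(.0885,.0295): manip.sleep(.2)
    d=F()-f0; print(y,rk(manip.current_tool_pos()).round(4),d.round(2),round(z,4),round(manip.current_clock(),2))
    z-=np.clip((5-d[2])/6600*.7,-.0006,.0006)
manip.sleep(.1);print((F()-f0).round(2))
manip.servo_line(W(.002,.0295,.10),vel=.08); print((F()-f0).round(2),manip.current_clock())
im=viewer.get_image("top"); cv2.imwrite("pics/t2.png",im[:,:,::-1])
E
```

```text
a [-1.44 -0.27  6.01] [0.64041439 0.11062643 0.07037789]
0.1275 [0.0031 0.1268 0.0704] [0.81 2.42 5.53] 0.0695 7.75
0.108 [0.003  0.1072 0.0704] [0.09 1.77 5.5 ] 0.0696 8.39
0.0885 [0.0029 0.0876 0.0704] [0.16 2.   6.61] 0.0696 9.23
0.069 [0.0027 0.0678 0.0704] [1.16 1.46 5.53] 0.0698 9.88
0.049 [0.0026 0.0477 0.0704] [0.71 2.91 5.68] 0.0698 10.53
0.0295 [0.0024 0.0281 0.0704] [0.01 1.16 5.25] 0.0699 11.37
[0.23 2.46 4.87]
[-0.19  0.11  0.52] 11.9917
```

View pics/t2.png

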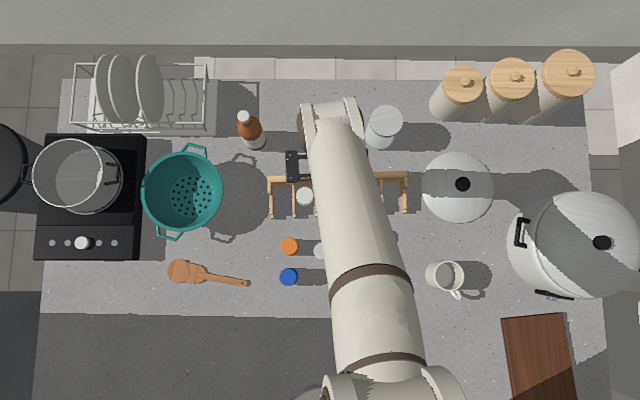

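```bash
python3 - <<'E'
from h import *
bl=on_plane("top",[[288.4,276.7]],.072)[0]; orr=on_plane("top",[[341,285.7]],.072)[0]; o3=on_plane("top",[[289,245]],.072)[0]
tgt=W(-.125,.0295,0); u=(tgt-JAR); L=np.linalg.norm(u); u/=L; phi=np.arctan2(u[1],u[0]); a=phi+np.pi/2
v=np.array([-u[1],u[0],0])
P=JAR-u*(.023+.0095+.018)
for n,b in(("blue",bl),("or",orr),("o3",o3)): d=b-P; print(n,b.round(3),"along",(d@u).round(3),"lat",(d@v).round(3))
q=Q(a,.08).as_quat()
P2=np.array([P[0],P[1],.02]);
print(P,L,np.degrees(phi),manip.solve_ik(P2,q),manip.solve_ik(P2+[0,0,.13],q))
E
```

```text
blue [0.389 0.087 0.072] along -0.033 lat 0.065
or [ 0.367 -0.045  0.072] along -0.022 lat -0.068
o3 [0.468 0.086 0.072] along 0.044 lat 0.084
[0.40461403 0.01557291 0.        ] 0.06739629291218868 -14.06531719685333 [-0.04607667  0.38755619 -0.0956141   2.34726792  0.19794347  0.34008233
  1.00758264] [ 0.05560709  0.10103551 -0.19583402  2.26935163  0.07696091  0.70035255
  1.12973247]
```

```bash
python3 - <<'E'
from h import *
tgt=W(-.125,.0295,0); u=(tgt-JAR); L=np.linalg.norm(u); u/=L; a=np.arctan2(u[1],u[0])+np.pi/2
P=JAR-u*(.023+.0095+.018); q=Q(a,.08).as_quat()
manip.servo_line(W(.002,.0295,.16),vel=.15)
manip.move_pose(P+[0,0,.15],q)
print(manip.current_tool_pos(),manip.current_clock())
manip.servo_line(P+[0,0,.02],vel=.1)
f0=F(); print(manip.current_tool_pos(),f0,manip.current_clock())
im=viewer.get_image("scene"); cv2.imwrite("pics/s3.png",im[:,:,::-1])
E
python3 -c "
import cv2
a=cv2.imread('pics/s3.png')[100:285,215:405]; cv2.imwrite('pics/s3c.png',cv2.resize(a,None,fx=3.2,fy=3.2,interpolation=cv2.INTER_CUBIC))"
```

```text
[0.40635395 0.01573333 0.15039732] 13.5583
[0.40511697 0.01564309 0.02042983] [ 0.25359862  0.00676177 -0.37964708] 15.0083
```

View pics/s3c.png

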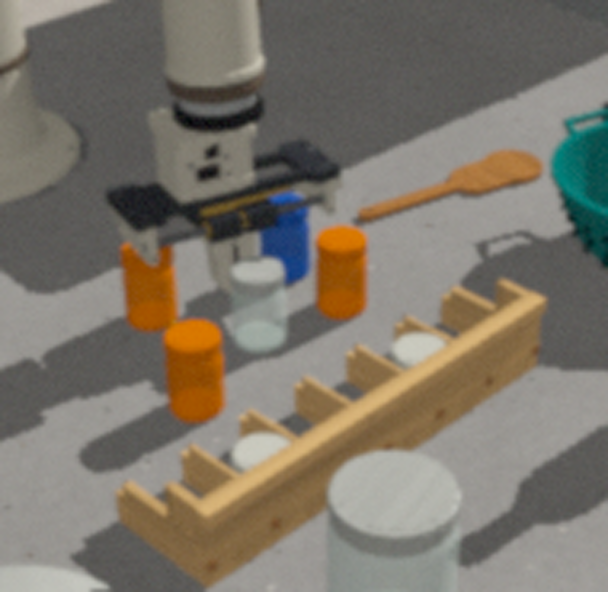

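```bash
python3 - <<'E'
from h import *
tgt=W(-.125,.0295,0); u=(tgt-JAR); L=np.linalg.norm(u); u/=L
f0=F()
for s in np.linspace(.012,.018+L-.0,5):
    manip.servo_line(JAR-u*.0505+u*s+[0,0,.02],vel=.035); print(s.round(3),rk(manip.current_tool_pos()).round(4),(F()-f0).round(2),round(manip.current_clock(),2))
manip.servo_line(JAR-u*.0505+u*(L-.01)+[0,0,.02],vel=.06)
for n in("scene","top"):
    im=viewer.get_image(n); cv2.imwrite(f"pics/{n}4.png",im[:,:,::-1])
print(manip.current_clock())
import h
h.JAR=tgt
overlay("pics/scene4.png","scene","pics/s4c.png",(235,145,405,285),4.2)
E
```

```text
0.012 [-0.2263  0.0598  0.02  ] [ 0.27 -0.79 -1.01] 15.55
0.03 [-0.2086  0.0546  0.02  ] [ 0.57 -0.88 -0.26] 16.23
0.049 [-0.1908  0.0493  0.0201] [ 0.14 -0.82 -0.85] 16.9
0.067 [-0.1733  0.044   0.02  ] [-0.28 -1.39 -1.05] 17.57
0.085 [-0.1557  0.0388  0.0201] [-0.28 -0.95 -0.28] 18.25
18.9667
```

View pics/s4c.png

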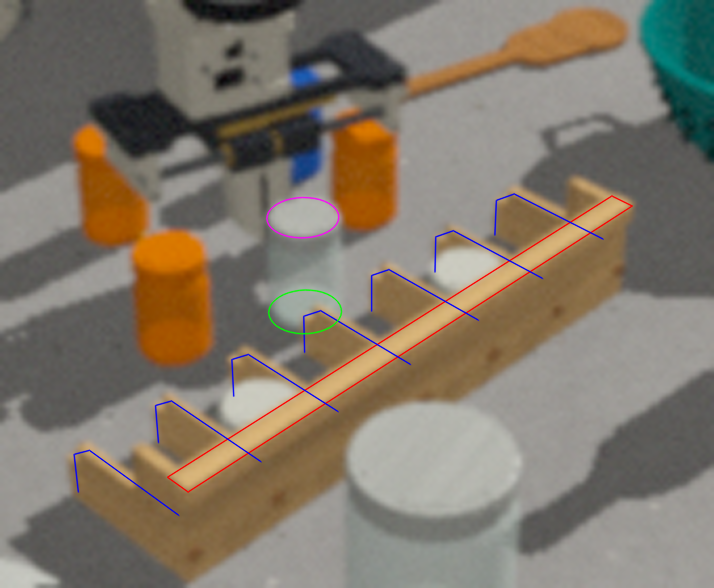

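View pics/top4.png

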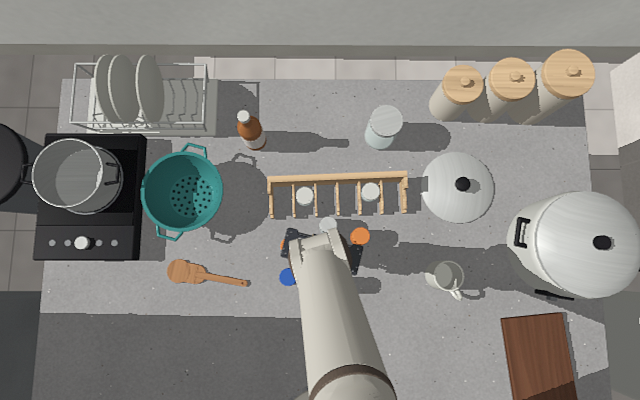

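```bash
python3 - <<'E'
import h; from h import *
h.JAR=W(-.125,.0295,0)
overlay("pics/top4.png","top","pics/t4c.png",(260,160,420,260),5)
E
```

```text
(no output)
```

View pics/t4c.png

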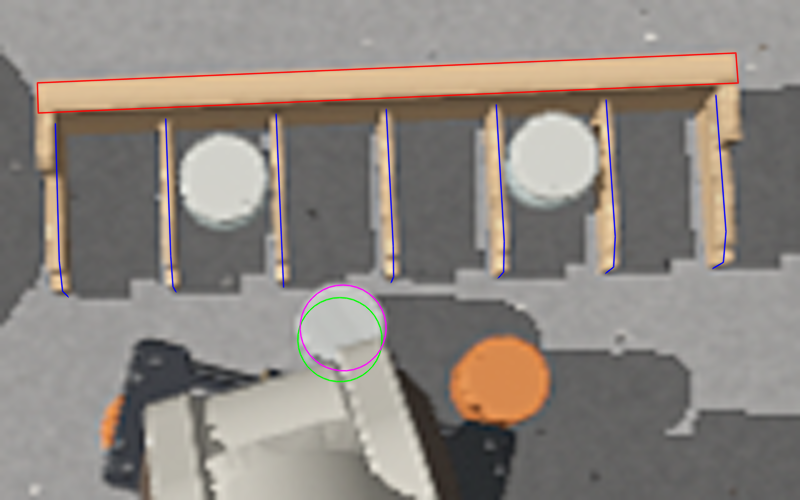

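```bash
python3 - <<'E'
from h import *
q=Q(np.pi/2+YAW,.08).as_quat(); y=.0303
manip.servo_line(W(-.178,y,.02),ori=q,vel=.05)
print(rk(manip.current_tool_pos()).round(4),manip.current_clock())
f0=F(); np.save("f1.npy",f0)
x=-.165
while x<-.0725:
    x=min(x+.008,-.0725)
    manip.servo_line(W(x,y,.02),vel=.035); d=F()-f0; print(round(x,4),rk(manip.current_tool_pos()).round(4),[round(float(d@v),2) for v in (RX,RY)],round(manip.current_clock(),2))
    if abs(d@RX)>6 or abs(d@RY)>5: print("STOP");break
for n in("scene","top"):
    im=viewer.get_image(n); cv2.imwrite(f"pics/{n}5.png",im[:,:,::-1])
import h; h.JAR=W(x+.0325,.0295,0)
overlay("pics/scene5.png","scene","pics/s5c.png",(235,145,405,285),4.2)
E
```

```text
[-0.1779  0.0301  0.02  ] 19.4667
-0.157 [-0.1572  0.0303  0.0199] [1.2, -0.81] 20.22
-0.149 [-0.1486  0.0303  0.02  ] [0.97, 0.55] 20.59
-0.141 [-0.1403  0.0304  0.0201] [0.16, -0.09] 20.97
-0.133 [-0.1323  0.0303  0.0201] [1.13, 0.52] 21.34
-0.125 [-0.1243  0.0304  0.0201] [0.32, -0.33] 21.72
-0.117 [-0.1163  0.0303  0.0201] [0.81, -0.35] 22.09
-0.109 [-0.1084  0.0303  0.0201] [0.22, 0.7] 22.47
-0.101 [-0.1004  0.0303  0.0201] [1.24, 0.29] 22.84
-0.093 [-0.0924  0.0303  0.0201] [0.76, -0.44] 23.22
-0.085 [-0.0844  0.0303  0.0201] [-0.48, -0.43] 23.59
-0.077 [-0.0764  0.0303  0.0201] [0.79, 0.05] 23.97
-0.0725 [-0.0721  0.0303  0.02  ] [0.39, -0.02] 24.24
```

View pics/s5c.png

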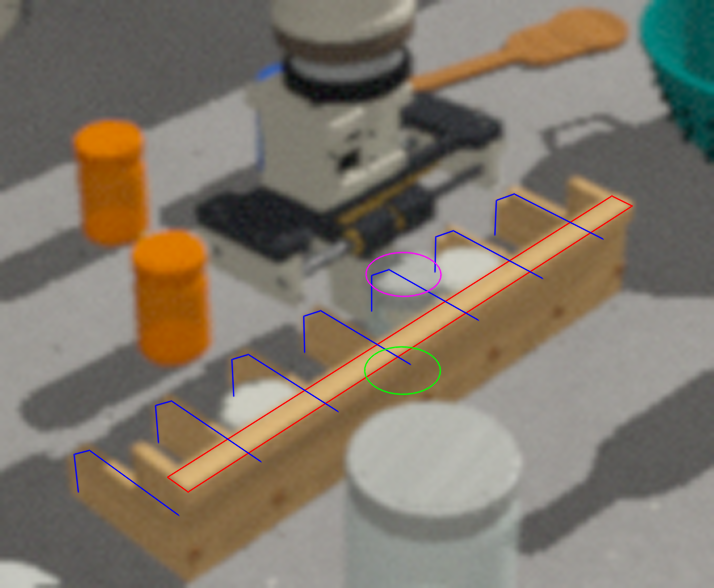

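```bash
python3 - <<'E'
from h import *
f0=np.load("f1.npy"); x=-.0725
while x<-.055:
    x+=.0015
    manip.servo_line(W(x,.0303,.02),vel=.025); manip.sleep(.1); d=F()-f0; print(round(x,4),rk(manip.current_tool_pos()).round(4),[round(float(d@v),2) for v in (RX,RY)],round(manip.current_clock(),2))
    if abs(d@RX)>4: print("STOP");break
E
```

```text
-0.071 [-0.0711  0.0303  0.02  ] [-0.17, -0.17] 24.69
-0.0695 [-0.0695  0.0303  0.0199] [-0.65, -0.5] 25.04
-0.068 [-0.0678  0.0303  0.02  ] [-0.07, -0.08] 25.39
-0.0665 [-0.0663  0.0303  0.02  ] [0.26, -0.02] 25.74
-0.065 [-0.0649  0.0303  0.02  ] [1.19, 0.63] 26.09
-0.0635 [-0.0634  0.0304  0.02  ] [-0.43, -0.31] 26.44
-0.062 [-0.0619  0.0303  0.02  ] [0.49, -0.35] 26.79
-0.0605 [-0.0608  0.0303  0.0199] [-1.92, -0.79] 27.14
-0.059 [-0.0607  0.0303  0.0197] [-5.73, -0.34] 27.49
STOP
```

```bash
python3 - <<'E'
from h import *
manip.servo_line(W(-.13,.0303,.02),vel=.08)
manip.servo_line(W(-.155,.0303,.17),vel=.15)
q=manip.current_q(); q=np.array(q); q[0]-=.7
manip.movej(q)
for n in("scene","top"):
    im=viewer.get_image(n); cv2.imwrite(f"pics/{n}6.png",im[:,:,::-1])
print(manip.current_clock(),manip.current_tool_pos())
import h; h.JAR=W(-.029,.0295,0)
overlay("pics/scene6.png","scene","pics/s6c.png",(235,145,405,285),4.2)
overlay("pics/top6.png","top","pics/t6c.png",(250,160,430,300),4.2)
E
```

```text
31.0583 [0.38341865 0.30270259 0.16906406]
```

View pics/s6c.png

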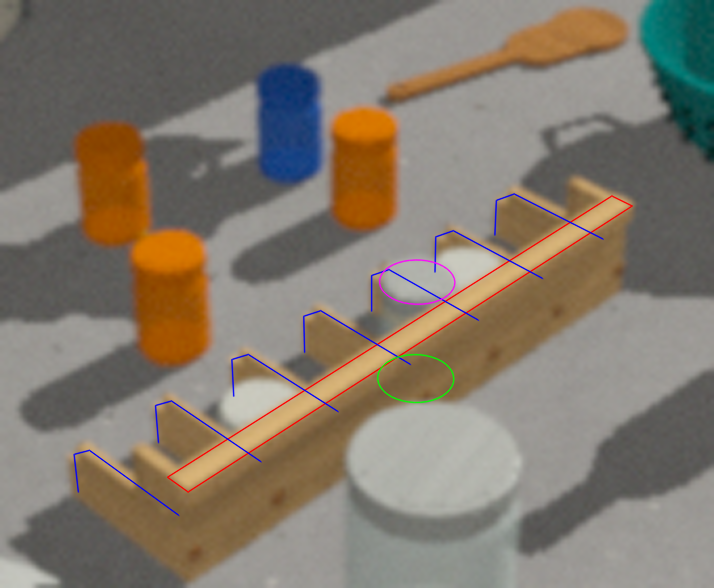

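View pics/t6c.png

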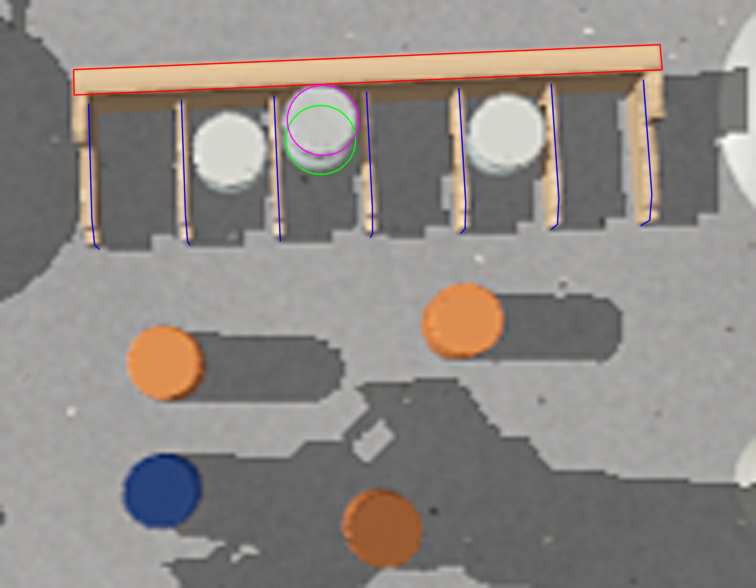

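View pics/top6.png

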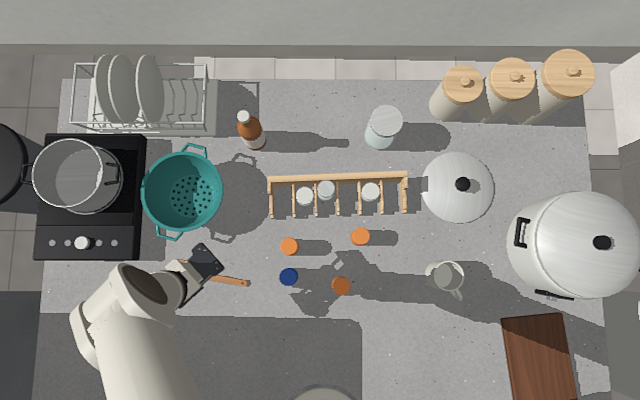

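```bash
python3 - <<'E'
from h import *
im=cv2.imread("pics/top6.png"); hsv=cv2.cvtColor(im,cv2.COLOR_BGR2HSV)
m=((hsv[:,:,1]<30)&(hsv[:,:,2]>160)).astype(np.uint8)
n,l,s,ce=cv2.connectedComponentsWithStats(m)
for i in range(1,n):
    if 100<s[i,4]<500 and 290<ce[i][0]<380 and 175<ce[i][1]<205: print(s[i],rk(on_plane("top",ce[i],.072)[0]).round(4),rk(on_plane("top",ce[i],.044)[0]).round(4))
manip.hand_in(); print(manip.current_clock())
E
```

```text
[317 181  18  19 252] [-0.0324  0.0323  0.072 ] [-0.0274  0.0315  0.044 ]
[361 183  19  18 266] [-0.0428 -0.0827  0.072 ] [-0.0382 -0.0865  0.044 ]
[296 187  18  18 246] [-0.0458  0.0877  0.072 ] [-0.0412  0.0885  0.044 ]
the job is handed in; nothing more can be done
the job is handed in; nothing more can be done
```

I counted off the first three gaps and pushed the small clear jar into the third gap until it touched the back board. The job is handed in; the arm's clock read 31 s just before that. No verdict was reported.

- **Counting:** The colander stands at the +y end, so I counted gaps a, b, c. I slid the shut fingertips along the rail over those three, pressing with about 5–6 N. They stopped at rack y ≈ +0.028 and lifted off without reaching gap d.
- **Pushing:** With the shut fingers 20 mm above the counter, I pushed the jar diagonally to the mouth of gap c, then straight in. The push took about 1–2 N. It rose to about 6 N when the jar met the back, with the fingers within 1 mm of the position I had predicted.
- **Final position:** In the last top view the lid sits at rack (-0.032, +0.032). The target is (-0.029, +0.0295), so it is inside the 8 mm limits. The lid outline fits an upright jar in both views.
- **Other objects:** The final pictures show the bystanders and the blue and orange jars where they started. The arm hid part of the paddle in the top view, and the part seen in the scene view looked unmoved. I compared these by eye and did not measure them.
- **Disagreements:** The scene view put the dividers 1–2 mm off my rack model. The measured lid is about 3 mm from nominal in both x and y. The x difference includes some bias, because the rail hides or blends with the edge of the lid.

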